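# Close the shoe buffer's tray, fit its speed knob and hold it pressed

### The arm

A 6-joint arm with a two-finger parallel gripper is mounted at the origin on the work surface. World frame = base frame: x ahead of the robot, y to its left, z up, the work surface at z = 0. Lengths are in mm, angles in rad, forces in N, time in s.
With the tool pointing down it reaches from about 300 to 775 mm from the base axis. Payload 14.6 kg.
Tool frame: the origin (TCP) lies between the finger pads; the fingertips stand manip.tip_reach ahead of it and the grasp point (between the pads) lies 5 mm behind it (manip.tip_reach is the distance from the TCP to the fingertips, in mm); z points along the fingers, y is the line along which they close (so a half turn about z gives the same grasp; the last joint's range is limited). The gripper opens to 94 mm and grips with 3 to 60 N. Pads are 16 mm wide; open, the fingers measure 119 mm over their backs; the gripper's body (75 mm by 177 mm) begins 78 mm behind the grasp point.
Start: joints at [-1.263, 0.3, 1.521, -0, 1.321, -0.067], TCP at [201.34, -511.812, 219.446] pointing down, gripper open.
Joint ranges: [-3.03, 3.03], [-0.79, 2.21], [0.23, 2.52], [-1.04, 4.18], [0, 3.07], [-2.55, 2.55]. Speed limits (rad/s): [2.22, 2.22, 2.57, 3.14, 3.14, 3.14].

### API

Orientations are given as [roll, pitch, yaw] about the fixed x, y, z axes, in that order (R = Rz(yaw) Ry(pitch) Rx(roll)).
In Python, from cell import manip gives the robot as it stands. The module is installed in compiled form; this text tells all that it offers.
- The arm moves only by the shell command python3 -m creep 'ROWS' [FORCE]. ROWS is JSON, a list of rows, each a list of 3 entries, a list of its own where there are three numbers: the opening, from -1 (shut) to 1 (fully open), then the shift along the tool's x, y, z in cm, then the turn about the tool's z in units of 5 degrees (1.0 is 5 degrees). In form: [[grip, [tx, ty, tz], roll], ...]. A call has 1 to 12 rows; each row is the pose to reach, as a shift and turn from the pose commanded when the call began, along the tool's axes at that moment; what a row does not reach only later rows make up. A row lasts 1/10 s, in which the tool goes at most 50 mm and 8.59 degrees, less where a joint would pass 70% of its speed; a pose out of reach is approached as far as the arm can. A call with a gripper value outside its range is refused whole. The fingers move at their own pace and stop on an object; FORCE is the grip in N (left out, the last holds). Time passes only in rows, so rows that repeat a pose let the fingers close. It gives the time, the measured TCP pose, the force, the opening and the grip force at its end, in the units of the state.
- manip.read_state(): the state, without advancing time (a new reading comes with each control period).
- manip.camera(name): name is "side" or "top" or "wrist"; returns the picture (384x512x3 uint8, red, green, blue); there is no depth.
- manip.camera_params(name): a dict with "fovy" (degrees; the focal length in pixels is half the picture's height over the tangent of half this angle, whatever the lens; pixels are square), "cx", "cy" (the principal point, pixels), "origin" and "attitude" of the camera in the world. Camera axes: x right, y down, z forward; pixel columns grow to the right and rows downward; lengths in mm; the calibration is good to about 2 mm. A picture is of the moment at which its call begins: read the wrist's pose just before it. camera_params takes no time and is no camera call; for the wrist camera it gives the pose at the moment of the call.
- manip.sign_off(): hands the job in; it is judged then, once.
The state is a dict: "clock": time; "joints": joint angles; "qd": joint speeds; "effort": joint torques, N m; "eef_pos": TCP position; "eef_rot": TCP orientation; "wrist_force": force on the tool from outside, world axes, zero at the start; "moment": the same for the moment, N m; "finger_gap": finger opening in mm; "finger_force": force on a finger pad.
Only numpy, scipy, OpenCV 4.12 (cv2) and the standard library are available. Lean on these libraries where they do the work, as an engineer would, in place of code of your own. Each camera call takes 0.05 s, during which the arm holds its last target. There are 200 camera calls.

### The job

The electric shoe buffer's tray is loaded: shut its lid fully, then pick up the loose black speed knob, turn it so that its flat matches the flat of the D-shaft and push it all the way onto the shaft. The buffer runs only while the knob is held in, so press the knob right in against its spring and finish still holding it pressed with the gripper, the lid still shut. Leave the tins, jar, brushes, applicator and scraper where they are.

Things in the scene. Friction and masses are not known exactly. Their poses are not given: they have to be found in the camera images.
- buffer: Electric shoe buffer, fixed, 300 mm deep (x), 360 wide (y). Origin: centre of its footprint on the table; x axis from its front (robot side) to its back. Front deck 100 mm high, x = -150 to +10 mm: grey console on the right (y = -180 to 0) with the D-shaft at x = -85, y = -90; on the left (y = 0 to +180) an open tray with hinged lid, holding a tin and an applicator.
- motor_top (a point): Middle of the motor housing's top, 190 mm above the table, at the buffer's x = +87.5, y = 0 mm; keep clear. Housing: x = +30 to +145, y = -65 to +65; its carrying handle reaches 223 mm. On either side a brush roller: x = +35 to +145, out to 203 mm left and right, 190 mm high. Axes as the buffer.
- lid (a joint): Opening angle of the tray lid in rad: 0 shut, 0.9 to 1.35 at the start, 1.6 fully open. Stiff hinge: it stays at any angle; less than 2 N at 120 mm from the hinge swings it down. Slate-blue plate, 158 mm along the hinge, 172 mm from hinge to free edge, 5 mm thick.
- lid_hinge (a point): Middle of the lid's hinge edge, on its outer face (on top when shut). The hinge runs along the buffer's x axis at the tray's left edge; when shut this point is at the buffer's x = -70, y = +177, height 99.5 mm. The point turns with the lid: -y runs along the lid to its free edge, z is the outer face's outward normal (push against it to close). The pivot is 5 mm below it (-z of the point).
- lid_edge (a point): Middle of the lid's free edge, on its outer face, 172 mm from the hinge; a finger lip 50 mm wide sticks out 8 mm beyond it. Axes as lid_hinge.
- knob: Loose black speed knob, bore down on the table. Origin: centre of its underside, z up. Round base 44 mm across, 17 mm high; on it a bar grip along x, 42 mm long, 14 mm thick (y), from 17 to 38 mm up. A white line on the bar's top and end points to +x. In the underside a D-bore 14 mm deep on the axis, its flat on the +x side, 0.5 mm to spare all round, 1.5 mm lead-in. 30 to 65 g.
- bore_roof (a point): In the knob, on its axis at the inner end of the bore, 14 mm above the underside; axes as the knob.
- line_end (a point): On the knob, the outer end of the white line: 21 mm from the axis along +x, on top of the bar, 38 mm above the underside; axes as the knob.
- shaft_tip (a point): Centre of the upright D-shaft's upper end, 123 mm above the table (23 above the console) when out. x axis: horizontal, towards the shaft's flat; z up. Aluminium, 12 mm in diameter, flat 1.5 mm from the axis, last 1.5 mm eased. With the knob fully on, the bore's inner end rests on this point, the knob's underside 9 mm above the console.
- shaft_foot (a point): On the axis of the D-shaft, level with the console, 100 mm above the table; x axis towards the flat. Around it a grey disc 34 mm across, 2 mm high, turns with the shaft; its orange mark points to the side of the flat. The shaft turns stiffly (0.04 N m), up to 2.1 rad either way, and starts with its flat within 0.7 rad of the buffer's x axis.
- shaft (a joint): How far the D-shaft is pressed in, in m: 0 out, 0.005 fully in at its stop. The spring needs 3 N to start and 8 N at the stop, and pushes it out again when released.
- polish_tin: Closed flat tin, black, 72 mm across, 22 mm high, in the tray. Leave alone. Origin: underside centre.
- applicator: White silicone applicator, 114 mm long, 38 mm round head, 10 mm thick, in the tray. Leave alone. Origin: underside, 49 mm from the head's end.
- spare_tin: Closed flat tin, dark red, 72 mm across, 22 mm high, on the table. Leave alone. Origin: underside centre.
- cream_jar: Brown jar with white cap, 52 mm across, 55 mm high, on the table. Leave alone. Origin: underside centre.
- brush_dark: Oval horsehair brush, dark wood, 160 x 56 x 46 mm, bristles down on the table. Leave alone. Origin: underside centre.
- brush_light: Oval horsehair brush, light wood, 160 x 56 x 46 mm, bristles down on the table. Leave alone. Origin: underside centre.
- scraper: Orange plastic scraper, 125 mm long, 52 mm wide, 7 mm thick, on the table. Leave alone. Origin: underside, near the middle.
There are look-alikes about, which are no part of the job. Leave any blue or turquoise look-alike of the knob alone.

How it is judged:
By the outcome, as a careful person would: the job done as asked, in the order asked, and still so for the second after the job is handed in, while the arm keeps its last pose, push and grip.
It also fails if it takes over 58 s, if anything falls off the work surface, if the arm or the gripper's body presses on something with over 40 N, if the wrist force passes 120 N, or if a joint passes its speed limit or range.

## Working session

There is one attempt and no reset: what is moved stays moved. The work goes in short steps, Python scripts to look and compute and a shell command to move; the robot and the scene stay as the last step left them, time stands still between calls to the robot, and variables do not carry over. Pictures are saved under pics/ and viewed, at most 12 in all, crops included, and the job is handed in when it is done.

```bash
mkdir -p pics
python3 - <<'E'
from cell import manip
import cv2,numpy as np
print(manip.tip_reach, manip.read_state())
for n in ("side","top","wrist"):
    print(n, manip.camera_params(n))
    im=manip.camera(n); cv2.imwrite(f"pics/{n}0.png",im[...,::-1])
a=cv2.imread("pics/side0.png");b=cv2.imread("pics/top0.png")
E
```

```text
14.0 {'clock': 0.0, 'joints': array([-1.26262034e+00,  3.00448696e-01,  1.52160806e+00,  1.21793980e-05,
        1.32067716e+00, -6.65792185e-02]), 'qd': array([ 0.00034926, -0.00108325, -0.0008139 , -0.00048094, -0.00128085,
       -0.00069135]), 'effort': array([ 8.55446451e-04, -5.31803226e+01, -3.52739596e+01,  7.08506349e-02,
        2.42993556e-02, -1.26439249e-04]), 'eef_pos': array([ 201.25877443, -511.58375813,  218.88719333]), 'eef_rot': array([-3.14045470e+00, -8.76991442e-05,  3.74752131e-01]), 'wrist_force': array([-0.18623546, -0.46950212,  0.43678437]), 'moment': array([-0.03289133,  0.07285172, -0.01609357]), 'finger_force': 0.0, 'finger_gap': 93.95947325219868}
side {'fovy': 42.161583366650255, 'cx': 245.12539953485057, 'cy': 189.35512426442915, 'origin': array([  359.15946717, -1215.54746434,  1267.51820709]), 'attitude': array([-2.29473429,  0.00528715, -0.12061233])}
top {'fovy': 52.35881369684911, 'cx': 258.19376419077054, 'cy': 198.10387460637253, 'origin': array([ 359.39614177,   28.20944656, 1219.7985134 ]), 'attitude': array([-2.99247251, -0.00546542, -1.55706775])}
wrist {'fovy': 62.11805294913835, 'cx': 253.5212475588627, 'cy': 192.24944731759405, 'origin': array([ 267.19916659, -485.06559855,  383.49384411]), 'attitude': array([ 2.88702261e+00,  1.09477103e-03, -1.19652142e+00])}
```

View pics/top0.png

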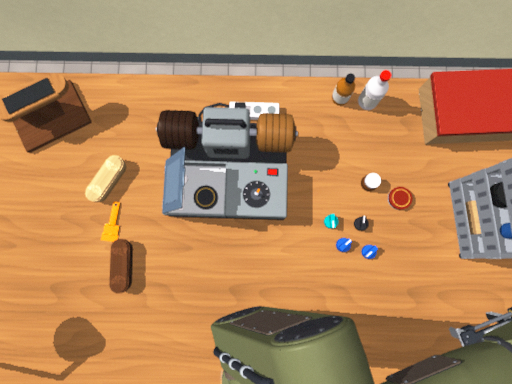

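View pics/side0.png

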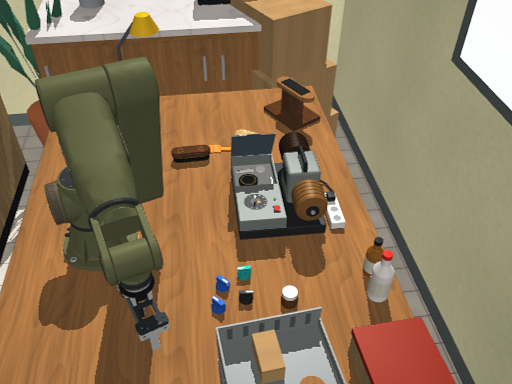

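The top view shows four knobs: black (362,223), turquoise (331,221) and blue (345,245) and (370,252). Only the black one with a white line fits. The lid stands open at the tray's left edge, around x = 175. The shaft is near (257,191).

```bash
cat > h.py <<'E'
from cell import manip
import cv2,numpy as np
from scipy.spatial.transform import Rotation as Ro
R=lambda a:Ro.from_euler('xyz',a).as_matrix()
def snap(n,f):
    p=manip.camera_params(n); im=manip.camera(n)[...,::-1].copy(); cv2.imwrite(f"pics/{f}.png",im); return p,im
def ray(p,u,v):
    f=192/np.tan(np.radians(p['fovy']/2)); d=R(p['attitude'])@[(u-p['cx'])/f,(v-p['cy'])/f,1]
    return p['origin'],d/np.linalg.norm(d)
def plane(p,u,v,z):
    o,d=ray(p,u,v); return o+d*(z-o[2])/d[2]
def proj(p,X):
    f=192/np.tan(np.radians(p['fovy']/2)); c=(np.atleast_2d(X)-p['origin'])@R(p['attitude'])
    return c[:,:2]/c[:,2:]*f+[p['cx'],p['cy']]
def tri(*pr):
    A=0;b=0
    for o,d in pr:
        M=np.eye(3)-np.outer(d,d);A=A+M;b=b+M@o
    return np.linalg.solve(A,b)
def delta(target,yaw=None):
    s=manip.read_state(); T=R(s['eef_rot']); out=T.T@(np.array(target)-s['eef_pos'])/10
    return out.round(3)
E
python3 - <<'E'
from h import *
b=cv2.imread("pics/top0.png");a=cv2.imread("pics/side0.png");w=cv2.imread("pics/wrist0.png")
c1=cv2.resize(b[90:230,150:310],(480,420),interpolation=cv2.INTER_CUBIC)
c2=cv2.resize(b[205:265,315:385],(280,240),interpolation=cv2.INTER_CUBIC)
c3=cv2.resize(a[125:245,225:345],(320,320),interpolation=cv2.INTER_CUBIC)
o=np.zeros((600,800,3),np.uint8);o[:420,:480]=c1;o[:240,490:770]=c2;o[260:580,480:800]=c3
cv2.imwrite("pics/crop0.png",o)
p=manip.camera_params('top')
for u,v in [(362,223),(331,221),(345,245),(370,252)]:print(plane(p,u,v,30))
for u,v in [(287,217),(164,216),(287,150)]:print(plane(p,u,v,100))
E
```

```text
[ 465.90917198 -294.09062333   30.        ]
[ 470.68856687 -199.35390501   30.        ]
[ 398.38212222 -240.79041123   30.        ]
[ 378.40738946 -316.03967565   30.        ]
[473.88647817 -59.30179452 100.        ]
[471.72017606 294.54518622 100.        ]
[672.68438151 -58.75184492 100.        ]
```

View pics/crop0.png

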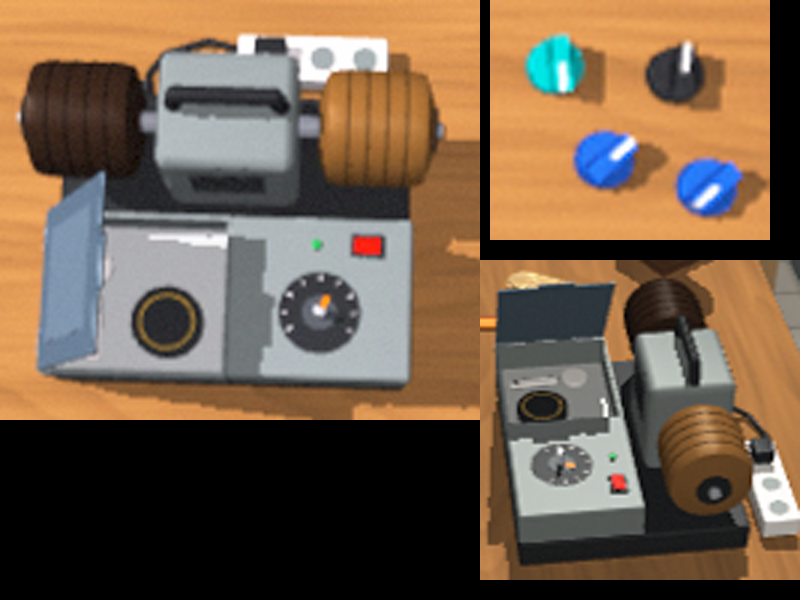

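View pics/wrist0.png

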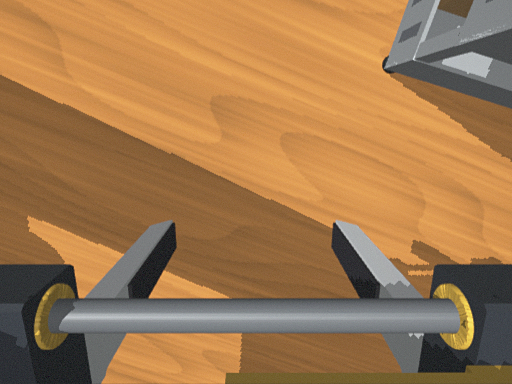

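The crop confirms the black knob, with its white line pointing roughly up the image (+x). The orange mark on the shaft disc also points roughly +x. The lid's free edge in the side view runs from (232.5,135.5) to (275,134.4). Next I'll compute the buffer pose and lid angle.

Run:
```python
from h import *
from scipy.optimize import least_squares
t=manip.camera_params('top');s=manip.camera_params('side')
B=np.array([[-150,-180,100],[-150,0,100],[10,-180,100],[10,0,100],[-85,-90,102]])
U=np.array([[286.7,217.3],[226,216],[286.7,162.7],[226,162.7],[256.7,194]])
cs=lambda x,y:[225+(x-480)*.375,125+(y-260)*.375]
S=np.array([cs(523,517),cs(505,432),cs(643,503),cs(608,420),cs(562,465)])
W=lambda q,X:X@Ro.from_euler('z',q[2]).as_matrix().T+[q[0],q[1],0]
f=lambda q:np.r_[(proj(t,W(q,B))-U).ravel(),(proj(s,W(q,B))-S).ravel()]
r=least_squares(f,[625,121,0],loss='soft_l1');print(r.x,f(r.x).round(1))
def lid(q,th):
    c,n=np.cos(th),np.sin(th); P=[]
    for d in (0,172):
        for x in(-79,79):
            P.append([-70+x,177-d*c+5*n,94.5+d*n+5*c])
    return W(q,np.array(P))
for th in(.9,1.0,1.1,1.2,1.3,1.35):
    print(th,proj(t,lid(r.x,th)).round(0).tolist(),proj(s,lid(r.x,th)).round(0).tolist())
print([(150+x/3,90+y/3) for x,y in [(50,210),(105,172),(97,355),(38,372)]])
```

```text
[6.22149547e+02 1.20374048e+02 1.58453310e-02] [ 1.2 -0.7 -0.6  0.7  0.5 -0.3 -0.  -0.2 -0.1  0.3 -1.3  0.5 -1.1 -3.2
  1.3  0.9  4.5 -2.9 -0.6 -0.8]
0.9 [[163.0, 217.0], [164.0, 163.0], [192.0, 211.0], [194.0, 151.0]] [[228.0, 156.0], [269.0, 152.0], [230.0, 144.0], [275.0, 140.0]]
1.0 [[163.0, 217.0], [164.0, 163.0], [186.0, 211.0], [188.0, 150.0]] [[228.0, 156.0], [269.0, 153.0], [230.0, 139.0], [274.0, 136.0]]
1.1 [[163.0, 217.0], [164.0, 163.0], [179.0, 210.0], [181.0, 149.0]] [[228.0, 156.0], [269.0, 153.0], [229.0, 135.0], [273.0, 131.0]]
1.2 [[163.0, 217.0], [164.0, 163.0], [172.0, 210.0], [174.0, 148.0]] [[228.0, 156.0], [269.0, 153.0], [229.0, 131.0], [273.0, 127.0]]
1.3 [[162.0, 217.0], [164.0, 163.0], [165.0, 210.0], [167.0, 148.0]] [[228.0, 156.0], [269.0, 153.0], [228.0, 127.0], [272.0, 124.0]]
1.35 [[162.0, 217.0], [164.0, 163.0], [162.0, 210.0], [164.0, 147.0]] [[228.0, 156.0], [269.0, 153.0], [228.0, 125.0], [272.0, 122.0]]
[(166.66666666666666, 160.0), (185.0, 147.33333333333334), (182.33333333333334, 208.33333333333331), (162.66666666666666, 214.0)]
```

Lid angle is about 1.05 rad. The buffer is at (622,120) with yaw about 0.016. I'll move above the lid's outer face with the gripper closed and squared to the buffer.

```bash
python3 -m creep '[[-1,[0,0,-7.1],0],[-1,[0,0,-7.1],0],[-1,[59.2,-57.9,-7.1],4.1],[-1,[59.2,-57.9,-7.1],4.1],[-1,[59.2,-57.9,-7.1],4.1],[-1,[59.2,-57.9,-7.1],4.1],[-1,[59.2,-57.9,-7.1],4.1],[-1,[59.2,-57.9,-7.1],4.1],[-1,[59.2,-57.9,-7.1],4.1],[-1,[59.2,-57.9,-7.1],4.1],[-1,[59.2,-57.9,-7.1],4.1],[-1,[59.2,-57.9,-7.1],4.1]]' 20; python3 -c "
from h import *
print(delta([540,244,290]),manip.read_state()['eef_rot'])"
```

```text
clock: 1.35
eef_pos: [405.9, -54.4, 290.6]
eef_rot: [3.141, -0.0, 0.017]
wrist_force: [0.7, -0.4, 0.7]
finger_gap: 2.0
finger_force: 0.0
[ 13.913 -29.604   0.06 ] [ 3.14143525e+00 -4.27753276e-04  1.69855819e-02]
```

```bash
python3 -m creep '[[-1,[13.9,-29.6,0],0],[-1,[13.9,-29.6,0],0],[-1,[13.9,-29.6,0],0],[-1,[13.9,-29.6,0],0],[-1,[13.9,-29.6,0],0],[-1,[13.9,-29.6,0],0],[-1,[13.9,-29.6,0],0],[-1,[13.9,-29.6,0],0],[-1,[13.9,-29.6,0],0],[-1,[13.9,-29.6,0],0]]'; python3 -c "
from h import *
print(delta([540,244,290]),manip.read_state()['eef_rot']); snap('side','side1')
p,im=snap('top','top1')
a=cv2.imread('pics/side1.png')
o=np.hstack([cv2.resize(a[100:250,200:350],(400,400)),cv2.resize(im[90:230,140:280],(400,400))]);cv2.imwrite('pics/c1.png',o)"
```

```text
clock: 2.35
eef_pos: [539.4, 241.0, 290.6]
eef_rot: [3.141, -0.0, 0.016]
wrist_force: [-0.1, 0.4, 0.0]
finger_gap: 0.3
finger_force: 0.0
[ 0.064 -0.303  0.06 ] [ 3.14148399e+00 -1.22614253e-05  1.61838763e-02]
```

View pics/c1.png

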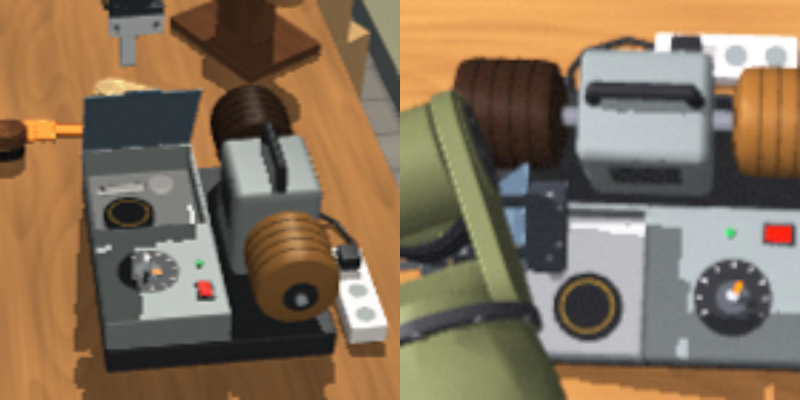

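The fingers, at side crop (128,50), are above and behind the lid, clear of it. I'll sweep along the lid's arc.

```bash
python3 -m creep '[[-1,[0,-0.3,5.5],0],[-1,[0,-0.3,5.5],0],[-1,[0,1.2,6.7],0],[-1,[0,2.6,7.8],0],[-1,[0,3.6,8.9],0],[-1,[0,4.5,9.9],0],[-1,[0,5.2,11.1],0],[-1,[0,5.9,12.3],0],[-1,[0,6.4,13.7],0],[-1,[0,6.9,15],0],[-1,[0,7.3,16.3],0],[-1,[0,7.3,16.3],0]]'; python3 -c "
from h import *
snap('side','side2')
p,im=snap('top','top2')
a=cv2.imread('pics/side2.png')
o=np.hstack([cv2.resize(a[100:250,200:350],(400,400)),cv2.resize(im[90:230,140:280],(400,400))]);cv2.imwrite('pics/c2.png',o)"
```

```text
clock: 3.65
eef_pos: [540.1, 168.3, 125.4]
eef_rot: [3.141, 0.003, 0.017]
wrist_force: [-0.5, -0.1, -0.3]
finger_gap: 0.4
finger_force: 0.0
```

View pics/c2.png

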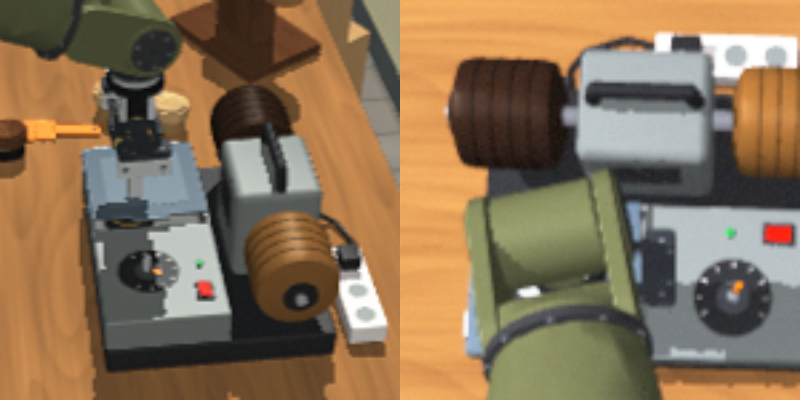

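The lid is nearly shut, with its edge at side crop (150,220). I'll press it down the rest of the way.

```bash
python3 -m creep '[[-1,[0,0.2,0.8],0],[-1,[0,0.2,1.1],0],[-1,[0,0.2,1.3],0],[-1,[0,0.2,1.3],0],[-1,[0,0.2,1.3],0]]'
```

```text
clock: 4.25
eef_pos: [540.9, 167.0, 114.5]
eef_rot: [-3.142, -0.0, 0.017]
wrist_force: [0.2, 0.5, 0.3]
finger_gap: 0.6
finger_force: 0.0
```

```bash
python3 -m creep '[[-1,[0,0,0.15],0],[-1,[0,0,0.3],0],[-1,[0,0,0.3],0],[-1,[0,0,0.3],0]]'
```

```text
clock: 4.65
eef_pos: [541.2, 167.0, 113.4]
eef_rot: [-3.141, -0.002, 0.017]
wrist_force: [-7.5, -1.5, 18.2]
finger_gap: 0.5
finger_force: 9.4
```

Contact reads 18 N with the tip at 99.4 mm, so the lid is shut. I'll lift away and work out camera stand-off points.

```bash
python3 -m creep '[[-1,[0,0,-4],0],[-1,[0,0,-8],0],[-1,[0,0,-13],0],[-1,[-3,15,-13],0],[-1,[-8,25,-13],0],[-1,[-8,25,-13],0],[-1,[-8,25,-13],0],[-1,[-8,25,-13],0]]'
python3 - <<'E'
from h import *
s=manip.read_state();p=manip.camera_params('wrist');T=R(s['eef_rot'])
print(T.T@(p['origin']-s['eef_pos']),T.T@R(p['attitude'])@[0,0,1])
S=[622.1+(-85+90*.016),120.4-90-85*.016,110];print(S,proj(p,S))
snap('wrist','w2')
E
```

```text
clock: 5.45
eef_pos: [468.2, -73.8, 241.7]
eef_rot: [3.141, -0.001, 0.017]
wrist_force: [1.2, -0.2, 0.5]
finger_gap: 0.2
finger_force: 0.0
[ 7.09319847e+01 -2.17425661e-02 -1.64551216e+02] [-2.51886691e-01 -2.04130965e-04  9.67756712e-01]
[538.54, 29.040000000000006, 110] [[140.46709774 108.08282824]]
```

View pics/w2.png

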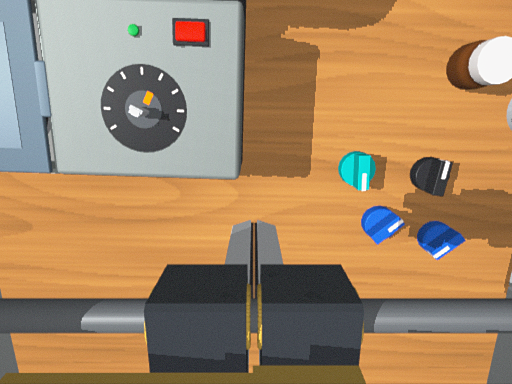

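The wrist view shows the lid shut at left. The shaft is at about (140,109) with its orange mark at (148,98). The black knob is at (430,176) with its line at (446,169). The turquoise knob at (357,170) and the blue ones at (382,224) and (440,240) are look-alikes. I'll measure the shaft and move over the knob for a close look.

Run:
```python
from h import *
p=manip.camera_params('wrist');im=cv2.imread('pics/w2.png');hsv=cv2.cvtColor(im,cv2.COLOR_BGR2HSV)
m=((hsv[...,2]<75)).astype(np.uint8);m[:50]=0;m[165:]=0;m[:,200:]=0;m[:,:90]=0
c=max(cv2.findContours(m,0,2)[0],key=cv2.contourArea);e=cv2.fitEllipse(cv2.convexHull(c));print('dial',e)
F=plane(p,*e[0],100.5);print('foot',F)
o=((hsv[...,0]<25)&(hsv[...,1]>150)&(hsv[...,2]>150)).astype(np.uint8);o[:70]=0;o[140:]=0;o[:,200:]=0
ys,xs=np.nonzero(o);print(len(xs),xs.mean(),ys.mean());O=plane(p,xs.mean(),ys.mean(),102);d=O-F
print('mark',O,'ang',np.arctan2(d[1],d[0]),np.hypot(*d[:2]))
# PCA of mark
q=np.array([plane(p,x,y,102)[:2] for x,y in zip(xs,ys)]);w,v=np.linalg.eigh(np.cov(q.T));print(w,np.arctan2(v[1,1],v[0,1]))
print('expected tip px',proj(p,[F[0],F[1],123]))
K=plane(p,430,177,17);print('knob',K)
yaw=manip.read_state()['eef_rot'][2]
print('goto', delta([K[0]-45,K[1],170]))
cv2.imwrite('pics/c3.png',np.hstack([cv2.resize(im[60:160,90:190],(400,400),interpolation=2),cv2.resize(im[140:215,395:470],(400,400),interpolation=2)]))
```

```text
dial ((163.30877685546875, 128.32815551757812), (30.220813751220703, 63.6890869140625), 43.90447998046875)
foot [519.0387648    6.28606787 100.5       ]
88 147.72727272727272 97.57954545454545
mark [546.59587143  18.51287016 102.        ] ang 0.41759383936751043 30.147783006191737
[ 3.19107655 11.16523731] 2.650868039877176
expected tip px [[156.29319501 129.82019666]]
knob [ 458.63037731 -299.7085863    17.        ]
goto [-5.593 21.967  7.208]
```

View pics/c3.png

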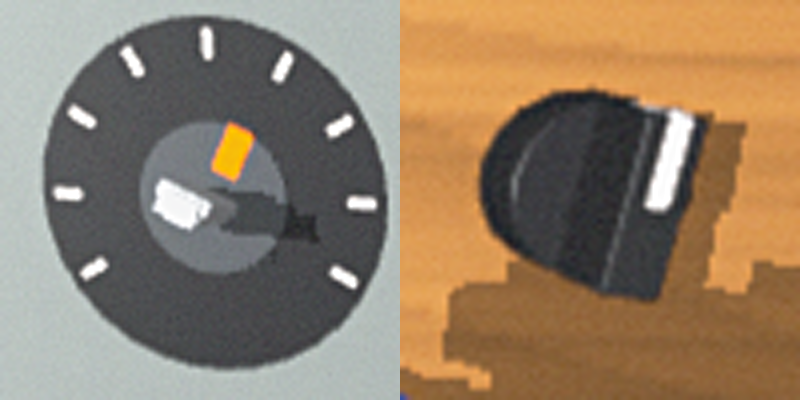

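Left crop: the dial centre is at about px (143.5,108) with the orange mark above and to the right. Right crop: the black knob's line runs from (443,180) to (447.5,160). I'll refit the dial and move closer to the knob.

```bash
python3 -m creep '[[0,[-5.6,22,0],0],[0,[-5.6,22,0],0],[0,[-5.6,22,0],0],[0,[-5.6,22,0],0],[0,[-5.6,22,0],0],[0.2,[-5.6,22,5],0],[0.2,[-5.6,22,5],0],[0.2,[-5.6,22,5],0],[0.2,[-5.6,22,5],0]]'
cat > meas.py <<'E'
from h import *
def dial(p,im,guess):
    hsv=cv2.cvtColor(im,cv2.COLOR_BGR2HSV);s=im.shape
    yy,xx=np.mgrid[:s[0],:s[1]];near=np.hypot(xx-guess[0],yy-guess[1])<guess[2]
    m=((hsv[...,2]<115)&near).astype(np.uint8)
    c=max(cv2.findContours(m,0,1)[0],key=cv2.contourArea);h=cv2.convexHull(c)[:,0]
    q=np.array([plane(p,x,y,100.5)[:2] for x,y in h]);(C,r)=cv2.minEnclosingCircle(q.astype(np.float32))
    A=np.c_[2*q,np.ones(len(q))];z=np.linalg.lstsq(A,(q**2).sum(1),rcond=None)[0]
    o=(hsv[...,0]<25)&(hsv[...,1]>150)&(hsv[...,2]>150)&near
    ys,xs=np.nonzero(o);O=plane(p,xs.mean(),ys.mean(),102)[:2];d=O-z[:2]
    print('foot',z[:2],'r',np.sqrt(z[2]+z[0]**2+z[1]**2),C,r,'mark ang',np.arctan2(d[1],d[0]),np.hypot(*d),len(xs))
E
cat > /tmp/p.py <<'E'
from meas import *
E
python3 - <<'E'
from meas import *
import pickle
s={'o':0}
# recreate camera pose of w2 from recorded TCP pose
pw=manip.camera_params('wrist'); st=manip.read_state();T=R(st['eef_rot'])
p2=dict(pw);d=np.array([468.2,-73.8,241.7])-st['eef_pos'];p2['origin']=pw['origin']+d
dial(p2,cv2.imread('pics/w2.png'),(143.5,108.5,52))
p,im=snap('wrist','w3');print(st['eef_pos'],st['eef_rot'],proj(p,[458.6,-299.7,17]))
E
```

```text
clock: 6.4
eef_pos: [417.8, -293.0, 193.5]
eef_rot: [3.14, -0.002, 0.018]
wrist_force: [1.4, -0.2, 0.4]
finger_gap: 56.1
finger_force: 0.0
foot [537.68871943  29.36874255] r 39.424252897061066 (537.5570678710938, 29.345155715942383) 39.626644134521484 mark ang -0.4543894105557311 11.513023443173662 88
[ 417.77059504 -293.03665606  193.54139799] [ 3.14002409e+00 -1.88283504e-03  1.79889019e-02] [[260.303025  139.0449838]]
```

View pics/w3.png

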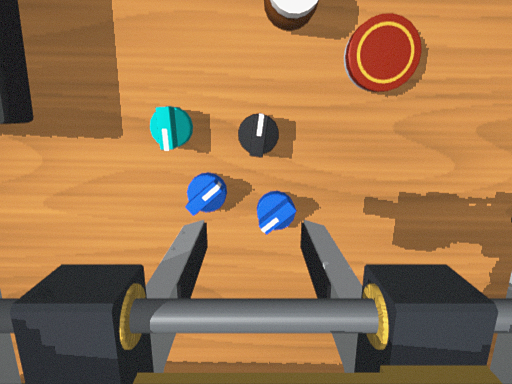

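The black knob is at (258,135) with its line pointing up to (262,113). I'll put the camera straight above it for an accurate fix.

```bash
cat >> meas.py <<'E'
def knob(p,im,g,rad=45,z=17):
    hsv=cv2.cvtColor(im,cv2.COLOR_BGR2HSV);s=im.shape
    yy,xx=np.mgrid[:s[0],:s[1]];near=np.hypot(xx-g[0],yy-g[1])<rad
    w=(hsv[...,1]<60)&(hsv[...,2]>150)&near; k=((hsv[...,2]<85)&(hsv[...,1]<120)&near)|w
    k=cv2.morphologyEx(k.astype(np.uint8),cv2.MORPH_OPEN,np.ones((3,3),np.uint8))
    c=max(cv2.findContours(k,0,1)[0],key=cv2.contourArea);h=cv2.convexHull(c)[:,0]
    q=np.array([plane(p,x,y,z)[:2] for x,y in h]);A=np.c_[2*q,np.ones(len(q))];t=np.linalg.lstsq(A,(q**2).sum(1),rcond=None)[0]
    C,r=cv2.minEnclosingCircle(q.astype(np.float32))
    ys,xs=np.nonzero(w);l=np.array([plane(p,x,y,38)[:2] for x,y in zip(xs,ys)]);ev,v=np.linalg.eigh(np.cov(l.T));v=v[:,1]
    L=l.mean(0); v=v*np.sign(v@(L-t[:2])); e=(l-L)@v
    print('centre',t[:2],np.sqrt(t[2]+t[0]**2+t[1]**2),'enc',C,r,'px',h.mean(0)); print('line mean',L,'yaw',np.arctan2(v[1],v[0]),'ends',L+v*e.min(),L+v*e.max(),'yaw2',np.arctan2(*(L-t[:2])[::-1]),len(l))
    return t[:2]
E
python3 - <<'E'
from meas import *
p=manip.camera_params('wrist');im=cv2.imread('pics/w3.png')
k=knob(p,im,(258,133),30)
print('goto',delta([k[0]-71,k[1]-1,130]))
E
```

```text
centre [ 463.23005181 -297.23971935] 21.46631934420756 enc (462.9996337890625, -298.1321105957031) 22.52144432067871 px [259.68181818 134.36363636]
line mean [ 474.85740779 -298.50218783] yaw -0.10273166813038408 ends [ 464.24319892 -297.40792017] [ 485.60498251 -299.61020478] yaw2 -0.1081537517060302 120
goto [-2.576  0.461  6.345]
```

```bash
python3 -m creep '[[0.2,[-2.6,0.4,3],0],[0.2,[-2.6,0.4,6.3],0],[0.2,[-2.6,0.4,6.3],0],[0.2,[-2.6,0.4,6.3],0],[0.2,[-2.6,0.4,6.3],0],[0.2,[-2.6,0.4,6.3],0]]'
python3 - <<'E'
from meas import *
p,im=snap('wrist','w4');g=proj(p,[463.5,-297.2,20])[0];print(g,manip.read_state()['eef_pos'],p['origin'])
k=knob(p,im,g,45)
E
```

```text
clock: 7.05
eef_pos: [391.8, -297.9, 130.1]
eef_rot: [3.14, -0.002, 0.017]
wrist_force: [0.1, 0.2, -0.4]
finger_gap: 56.5
finger_force: 0.0
[253.99489203 108.57567504] [ 391.6308647  -297.82800305  129.73931212] [ 462.42331533 -296.38541939  294.73804926]
centre [ 463.76792076 -297.3681751 ] 21.573424561056502 enc (464.0528259277344, -297.69482421875) 22.70513916015625 px [254.125      106.58333333]
line mean [ 474.39113905 -298.42434341] yaw -0.11680446262484165 ends [ 463.65141672 -297.16415968] [ 485.08450622 -299.67908789] yaw2 -0.09909510262169123 192
```

Knob axis is (464.0,-297.3) with yaw about -0.113. The shaft foot is (537.6,29.4) with its flat at about -0.454. I'll hover over the knob.

```bash
python3 -m creep '[[0.2,[7.23,0.07,2],1.49],[0.2,[7.23,0.07,4],1.49],[0.2,[7.23,0.07,6.5],1.49],[0.2,[7.23,0.07,6.5],1.49],[0.2,[7.23,0.07,6.5],1.49],[0.2,[7.23,0.07,6.5],1.49],[0.2,[7.23,0.07,6.5],1.49]]'; python3 -c "
from h import *
print(delta([464,-297.3,33]),manip.read_state()['eef_rot'])"
```

```text
clock: 7.8
eef_pos: [463.6, -297.6, 65.0]
eef_rot: [3.14, -0.002, -0.113]
wrist_force: [-0.9, 0.2, -0.6]
finger_gap: 56.3
finger_force: 0.0
[ 0.031 -0.035  3.203] [ 3.14042264e+00 -2.00209062e-03 -1.13372739e-01]
```

```bash
python3 -m creep '[[0.2,[0.03,-0.03,1.6],0],[0.2,[0.03,-0.03,3.2],0],[0.2,[0.03,-0.03,3.2],0],[-1,[0.03,-0.03,3.2],0],[-1,[0.03,-0.03,3.2],0],[-1,[0.03,-0.03,3.2],0],[-1,[0.03,-0.03,3.2],0],[-1,[0.03,-0.03,3.2],0],[-1,[0.03,-0.03,3.2],0],[-1,[0.03,-0.03,3.2],0]]' 40
```

```text
clock: 8.8
eef_pos: [463.7, -296.8, 31.6]
eef_rot: [3.142, -0.0, -0.113]
wrist_force: [-1.0, -0.0, 1.6]
finger_gap: 13.8
finger_force: 40.0
```

The knob is held (gap 13.8 mm, 40 N). I'll lift it and carry it so the camera is above the shaft.

```bash
python3 -m creep '[[-1,[0,0,-3],0],[-1,[0,0,-8],0],[-1,[0,0,-12],0],[-1,[-1,-5,-18.8],0],[-1,[-3.4,-33.2,-18.8],0],[-1,[-3.4,-33.2,-18.8],0],[-1,[-3.4,-33.2,-18.8],0],[-1,[-3.4,-33.2,-18.8],0],[-1,[-3.4,-33.2,-18.8],0],[-1,[-3.4,-33.2,-18.8],0],[-1,[-3.4,-33.2,-18.8],0],[-1,[-3.4,-33.2,-18.8],0]]'; python3 -m creep '[[-1,[0,0,0],0],[-1,[0,0,0],0],[-1,[0,0,0],0]]';python3 - <<'E'
from meas import *
p,im=snap('wrist','w5');g=proj(p,[537.6,29.4,100])[0];print(g,manip.read_state()['eef_pos'])
dial(p,im,(*g,72))
x,y=g.astype(int);cv2.imwrite('pics/c5.png',np.hstack([cv2.resize(im[max(y-65,0):y+65,x-65:x+65],(400,400),interpolation=2),cv2.resize(im[184:384,156:356],(400,400))]))
E
```

```text
clock: 10.0
eef_pos: [467.2, 37.9, 219.5]
eef_rot: [3.142, -0.0, -0.11]
wrist_force: [0.5, -1.0, -0.8]
finger_gap: 13.9
finger_force: 40.0
clock: 10.3
eef_pos: [467.3, 35.9, 219.3]
eef_rot: [3.141, 0.0, -0.115]
wrist_force: [-0.3, -0.5, -0.4]
finger_gap: 14.0
finger_force: 40.0
[251.35633076 109.68303964] [467.30926725  36.04644023 219.34811634]
foot [537.58466036  29.82193526] r 39.442342920996815 (537.513671875, 29.802949905395508) 39.68586730957031 mark ang -0.4705592984548537 11.671461608626743 102
```

View pics/c5.png

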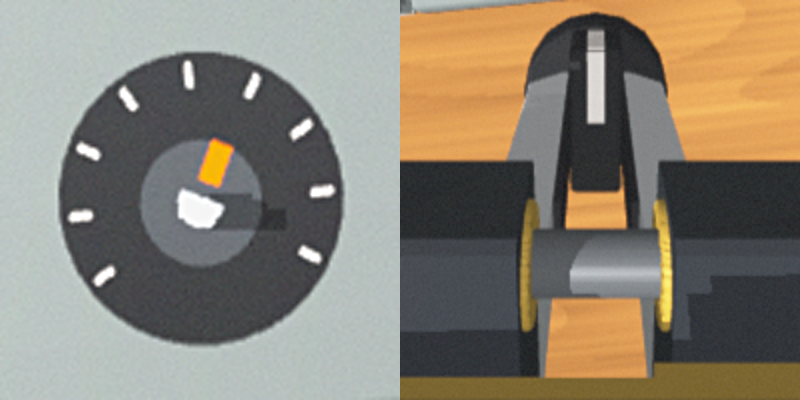

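The dial centre is the disc centre, and the flat faces the orange mark at about -0.465. The knob is held straight, with its line at px x = 254 from y = 209 to 245. I'll check its in-hand offset and work out the hover move.

Run:
```python
from meas import *
p=manip.camera_params('wrist');im=cv2.imread('pics/w5.png');s=manip.read_state();T=R(s['eef_rot'])
for y in (209,245.5): print(T.T@(plane(p,254,y,s['eef_pos'][2]-31.7+38)-s['eef_pos']))
a=-.465;t=np.array([537.6-.3*np.cos(a),29.7-.3*np.sin(a),162]);print(delta(t),s['eef_rot'][2],np.degrees(s['eef_rot'][2]-a)/5)
# tip outline
hsv=cv2.cvtColor(im,cv2.COLOR_BGR2HSV);w=(hsv[...,1]<40)&(hsv[...,2]>190);w[:95]=0;w[130:]=0;w[:,:235]=0;w[:,268:]=0
ys,xs=np.nonzero(w);l=np.array([plane(p,x,y,123)[:2] for x,y in zip(xs,ys)]);print(len(l),l.mean(0))
d=np.array([np.cos(a),np.sin(a)]);n=np.array([-d[1],d[0]]);q=l-[537.6,29.7];print((q@d).min(),(q@d).max(),(q@n).min(),(q@n).max())
```

```text
[20.77282335  0.4809352  -6.30443256]
[ 0.26767456  0.47644302 -6.30003495]
[ 7.029 -0.183  5.733] -0.11452863340606423 4.016106029202958
127 [536.21859952  30.70856176]
-5.7975267233133225 1.8071658249592293 -5.527693872315421 6.1856032873619915
```

```bash
python3 -m creep '[[-1,[7.06,-0.23,0],4.02],[-1,[7.06,-0.23,0],4.02],[-1,[7.06,-0.23,2],4.02],[-1,[7.06,-0.23,4],4.02],[-1,[7.06,-0.23,5.7],4.02],[-1,[7.06,-0.23,5.7],4.02],[-1,[7.06,-0.23,5.7],4.02],[-1,[7.06,-0.23,5.7],4.02]]'; python3 -c "
from h import *
for i in range(3): s=manip.read_state();print(s['eef_pos'],s['eef_rot'],s['wrist_force'],s['joints'][5]);manip.camera('top')
print(delta([537.65,30.3,155]))"
```

```text
clock: 11.15
eef_pos: [538.2, 31.1, 163.6]
eef_rot: [-3.141, -0.001, -0.464]
wrist_force: [-0.7, 1.2, -0.0]
finger_gap: 13.9
finger_force: 40.0
[538.15684017  31.05264037 163.5786758 ] [-3.14088718e+00 -1.40947966e-03 -4.64145476e-01] [-0.71843359  1.20081746 -0.02641787] 2.0246158796908444
[538.12446444  31.10491559 163.55559094] [-3.14089243e+00 -1.48695875e-03 -4.64011024e-01] [-0.10864728 -0.62817692 -1.15943459] 2.0246117661481553
[538.0438467   31.18963486 163.41948266] [-3.14093114e+00 -1.31900989e-03 -4.63936749e-01] [ 0.6975122   0.53735259 -0.72696425] 2.024659730527137
[0.011 0.097 0.826]
```

```bash
python3 -m creep '[[-1,[0,0.09,0.4],0],[-1,[0,0.09,0.7],0],[-1,[0,0.09,0.85],0],[-1,[0,0.09,1],0],[-1,[0,0.09,1.15],0],[-1,[0,0.09,1.15],0]]'
```

```text
clock: 11.9
eef_pos: [537.2, 30.5, 150.8]
eef_rot: [3.141, 0.0, -0.464]
wrist_force: [0.1, -0.1, -0.7]
finger_gap: 13.7
finger_force: 40.0
```

No force with the underside about 4 mm below the shaft tip, so the bore is engaged. I'll continue down.

```bash
python3 -m creep '[[-1,[0,0,0.2],0],[-1,[0,0,0.4],0],[-1,[0,0,0.6],0],[-1,[0,0,0.8],0],[-1,[0,0,0.8],0]]'
```

```text
clock: 12.4
eef_pos: [537.2, 30.5, 142.6]
eef_rot: [3.141, 0.0, -0.464]
wrist_force: [-0.1, -0.1, -0.1]
finger_gap: 13.6
finger_force: 40.0
```

```bash
python3 -m creep '[[-1,[0,0,0.15],0],[-1,[0,0,0.3],0],[-1,[0,0,0.45],0],[-1,[0,0,0.45],0],[-1,[0,0,0.45],0]]'
```

```text
clock: 12.9
eef_pos: [537.4, 30.5, 138.7]
eef_rot: [-3.141, -0.0, -0.464]
wrist_force: [-1.4, -0.1, 4.0]
finger_gap: 13.5
finger_force: 40.0
```

```bash
python3 -m creep '[[-1,[0,0,0.1],0],[-1,[0,0,0.2],0],[-1,[0,0,0.3],0],[-1,[0,0,0.3],0],[-1,[0,0,0.3],0]]'
```

```text
clock: 13.4
eef_pos: [537.4, 30.5, 135.7]
eef_rot: [-3.141, -0.0, -0.464]
wrist_force: [-1.4, -0.3, 7.4]
finger_gap: 13.8
finger_force: 40.1
```

Spring force is rising as expected (4.0 then 7.4 N). I'll press on to the stop.

```bash
python3 -m creep '[[-1,[0,0,0.1],0],[-1,[0,0,0.15],0],[-1,[0,0,0.15],0],[-1,[0,0,0.15],0],[-1,[0,0,0.15],0]]'; python3 -c "
from h import *
for n in('side','top'): snap(n,n+'9')
s=manip.read_state();print(s['eef_pos'],s['wrist_force'])
a=cv2.imread('pics/side9.png');b=cv2.imread('pics/top9.png')
cv2.imwrite('pics/c9.png',np.hstack([cv2.resize(a[120:240,215:335],(400,400),interpolation=2),cv2.resize(b[120:270,150:400],(400,240),interpolation=2) if 0 else cv2.resize(b[110:260,150:300],(400,400),interpolation=2)]))"
```

```text
clock: 13.9
eef_pos: [537.6, 30.5, 135.0]
eef_rot: [-3.141, -0.001, -0.464]
wrist_force: [-4.2, 0.6, 12.9]
finger_gap: 13.5
finger_force: 40.4
[537.5440759   30.43385994 134.96208933] [-5.28531729 -0.03833321 13.54717578]
```

View pics/c9.png

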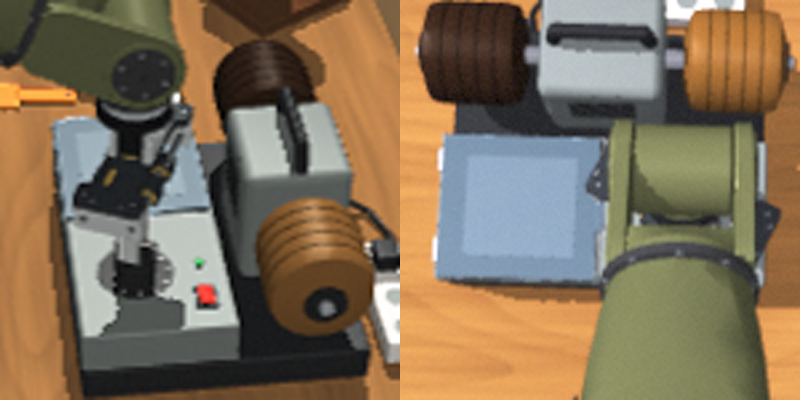

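The side view shows the knob down on the shaft at crop (135,270) and held by the fingers. The lid lies flat in both views. At 13 N, with z no longer falling freely, the shaft is at its stop, so I'm handing in.

```bash
python3 -c "
from cell import manip
print(manip.sign_off())"
```

```text
the job is handed in; nothing more can be done
None
```

The job is handed in: the lid is shut, and the black knob is aligned and fully on the D-shaft. The gripper is still holding it pressed to its stop at about 13 N; the clock read about 14 s of the 58 s allowed.

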